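Feed the nozzle rack past the treadle gate

ROBOT

A 6-joint arm with a two-finger parallel gripper is mounted at the origin on the work surface. World frame = base frame: x ahead of the robot, y to its left, z up, the work surface at z = 0. Lengths are in mm, angles in rad, forces in N, time in s.
With the tool pointing down it reaches from about 350 to 775 mm from the base axis. Payload 7.3 kg.
Tool frame: the origin (TCP) lies on the mounting face of the last link; the fingertips stand 178 mm ahead of it and the grasp point (between the pads) lies 159 mm ahead of it (bot.grip_point_offset is the distance from the TCP to the grasp point, in mm); x points along the fingers, y is the direction in which the jaws open and shut, and the axes are right-handed (so a half turn about x gives the same grasp; the last joint's range is limited). The gripper opens to 92 mm and grips with 3 to 60 N. Pads are 19 mm wide; open, the fingers measure 130 mm over their backs; the gripper's body (75 mm by 190 mm) begins 47 mm behind the grasp point.
Start: joints at [-1.446, 0.342, 1.524, -0, 1.275, -0.146], TCP at [140.459, -505.865, 404.741] pointing down, gripper open.
Joint ranges: [-2.53, 2.53], [-0.77, 2.02], [0.04, 2.7], [-1, 4.14], [0.28, 2.66], [-3.11, 3.11]. Speed limits (rad/s): [2.57, 2.57, 3.14, 3.14, 3.14, 3.14].

INTERFACE

Orientations are given as [roll, pitch, yaw] about the fixed x, y, z axes, in that order (R = Rz(yaw) Ry(pitch) Rx(roll)).
In Python, from plant import bot gives the robot as it stands.
- The arm moves only by the tool arm_command, never from a script. Its argument "moves" is a list of rows, each a list of 5 numbers: the shift along the tool's x, y, z in cm, then the turn about the tool's x in degrees, then the opening, from 0 (shut) to 1 (fully open). A call has 1 to 10 rows; each row is the pose to reach, as a shift and turn from the pose measured when the call began, along the tool's axes at that moment; what a row does not reach only later rows make up. A row lasts 1/10 s, in which the tool goes at most 50 mm and 8.59 degrees, less where a joint would pass 70% of its speed; a pose out of reach is approached as far as the arm can. A call with a gripper value outside its range is refused whole. The fingers move at their own pace and stop on an object; the grip force is fixed at half the most. Time passes only in rows, so rows that repeat a pose let the fingers close. It gives the time, the measured TCP pose, the force and the opening at its end, in the units of the state.
- bot.get_obs(): the state, without advancing time (a new reading comes with each control period).
- bot.capture(name): name is "scene" or "top"; returns a dict with "frame" (384x512x3 uint8, blue, green, red), "K" (3x3 intrinsics, pixels), "k1" (the pictures are not rectified: a ray, as slopes to the right and down, at radius r is drawn at 1 + k1 r^2 times it, then the intrinsics apply), "origin" and "orientation" of the camera in the world. Camera axes: x right, y down, z forward; pixel columns grow to the right and rows downward; lengths in mm; the calibration is good to about 2 mm. A picture is of the moment at which its call begins. There is no depth.
- bot.close_job(): hands the job in, once; it reports no verdict.
The state is a dict: "time": time; "joint_positions": joint angles; "dq": joint speeds; "tau": joint torques, N m; "tool_pos": TCP position; "tcp_rot": TCP orientation; "contact_force": force on the tool from outside, world axes, zero at the start; "moment": the same for the moment, N m; "grip_width": finger opening in mm.
Only numpy, scipy, OpenCV 4.12 (cv2) and the standard library are available. Lean on these libraries where they do the work, as an engineer would, in place of code of your own. Each camera call takes 0.05 s, during which the arm holds its last target.

TASK

Push the rack of copper torch nozzles along the chute until its nose is fully home against the yellow end stop of the cleaning unit. The orange gate springs shut: press its long red treadle down with one fingertip and keep it held down while another finger pushes the rack through, so that the gate never touches the rack, then let go so that the gate closes behind it. Do not grasp, lift or tip the rack, and leave everything else on the bench where it is.

Things in the scene. Friction and masses are not known exactly. Their poses are not given: they have to be found in the camera images.
- chute: Straight feed chute fixed to the bench. Origin: on the bench, under its centre line, at the gate. +x is the feed direction, +y points to the side without the treadle, z up. Floor top 4 mm above the bench; side walls 25 mm high, 6 mm thick, 76 mm apart inside, from x = -207 to +115 mm.
- stop (a point): Top middle of the face of the yellow end stop: chute x = 115 mm, 46 mm high. Behind it, from chute x = 155 to 285 mm, stands the green cleaning unit, 160 mm wide, top fittings to 102 mm high.
- hinge (a point): Point of the gate's hinge axis at the gate line: chute y = -56 mm, 34 mm high. The axis runs along the chute (its x). Its two posts, 40 mm high, stand at chute x = -204 and +52 mm, y = -56 mm.
- gate_angle (a joint): Gate angle in rad: 0 shut, grows to the stop at 0.85 as the treadle is pressed. A spring shuts it when let go; holding it open takes roughly 5 to 8 N on the middle of the treadle's width. From 0.6 up the rack passes freely underneath.
- gate: The sprung gate: orange leaf and long red treadle in one piece, swinging about the hinge axis. Origin on the hinge axis at the gate line; when shut its axes are the chute's. The leaf can be opened only by pressing the treadle, never by the rack.
- leaf_tip (a point): Free end of the orange leaf (6 mm thick, chute x = -3 to 3 mm). Shut, the leaf bars the treadle-side half of the chute, from the hinge to chute y = -8 mm, 22 to 43 mm above the bench. Pressing the treadle swings it up towards the treadle side; fully open its top reaches about 77 mm above the bench, its tip chute y = -15 mm.
- treadle_mid (a point): Top face of the red treadle, middle of its length and width, 27 mm from the hinge axis. The treadle, outside the chute on its -y side, is 240 mm long (chute x = -200 to +40 mm), 34 mm wide (10 to 44 mm from the axis), 4 mm thick, and slopes up away from the chute by 0.62 rad minus the gate angle; pressed anywhere, it opens the gate. This point is 51 mm above the bench when shut, about 30 mm at gate angle 0.85.
- rack: Loose grey and yellow rack, 100 mm long (its x, along the chute, +x its nose), 70 mm wide, 0.28 to 0.56 kg, on the chute's floor ahead of the gate. Origin: centre of its underside. Body 34 mm high; six copper nozzles on its +y half stand to 51 mm above its underside. With the nose on the end stop its origin is 65 mm past the gate line.
- rack_rear (a point): Where to push: top middle of the raised part of the rack's flat yellow rear plate, 50 mm behind its origin, 11 mm to +y, 46 mm above its underside (50 mm above the bench). The raised part spans rack y = -10 to +32 mm; the rest of the plate is 34 mm high. Home, it is 15 mm past the gate line.
- spray: Upright green-labelled can, 52 mm diameter, 150 mm tall, upstream of the chute's open end. Leave alone. Origin: centre of its underside.
- dip_jar: Squat closed jar, blue cap, 60 mm diameter, 60 mm tall, on the robot's side of the chute. Leave alone. Origin: centre of its underside.
- brush: Brush lying on the table to the robot's right. Leave alone.
- hammer: Hammer lying on the table to the robot's left. Leave alone.
- wrench: Wrench lying on the table. Leave alone.
- spool: Black wire spool, 100 mm diameter, 50 mm tall, beyond the chute. Leave alone. Origin: centre of its underside.
- square: Red L-shaped magnetic square, about 90 x 90 mm, 18 mm thick, flat on the table beyond the chute. Leave alone.

How it is judged (in metres and radians):
On the way, in this order (a step that is already met when the one before it is completed fails the run):
1. a finger presses the treadle so that the gate stands open while the rack is still wholly ahead of it (value of joint gate_angle above 0.5 rad and contact force between the fingers and gate above 0.2 N and x of rack in the frame of chute below -0.053 m), for 0.2 s.
2. the rack has passed right under the gate while a finger still holds the treadle down (x of rack in the frame of chute above 0.055 m and value of joint gate_angle above 0.5 rad and contact force between the fingers and gate above 0.2 N), for 0.1 s.
At the end, for the whole second after the job is handed in: The rack stands flat on the chute's floor, at rest, its nose within 6 mm of the end stop, and the gate is shut (angle under 0.08 rad) behind it (x of rack in the frame of chute above 0.059 m and z of rack in the frame of chute below 0.009 m and angle between rack's own z axis and vertical below 0.1 rad and linear speed of rack below 0.02 m/s and value of joint gate_angle below 0.08 rad); the robot touches nothing.
It fails at once if the gate touches the rack (more than 0.5 N) (contact force between gate and rack above 0.5 N).
It fails at once if the rack is lifted more than 12 mm or tipped more than 0.3 rad (z of rack in the frame of chute above 0.016 m or angle between rack's own z axis and vertical above 0.3 rad).
It fails at once if a bystander (can, jar, brush, hammer, wrench, spool or square) is shifted more than 20 mm (distance of any of spray, dip_jar, brush, hammer, wrench, spool, square from where it was at the start of the episode above 0.02 m).
It fails at once if the can, jar, spool or square is knocked over (angle between any of spray, dip_jar, spool, square's own z axis and vertical above 0.4 rad).
It also fails if it takes over 42 s, if anything falls off the work surface, if the arm or the gripper's body presses on something with over 40 N, if the wrist force passes 120 N, or if a joint passes its speed limit or range.

## Working session

There is one attempt and no reset: what is moved stays moved. The work goes in short steps, Python scripts to look and compute and a tool call to move; the robot and the scene stay as the last step left them, time stands still between calls to the robot, and variables do not carry over. Pictures are saved under pics/ and viewed, and the job is handed in when it is done.

Besides the shell and the picture viewer there is one more tool, called as name([rows], argument=value, ...), one row to a line, values as JSON. arm_command: Moves the arm, as the interface text tells. Its arguments: {"type":"object","properties":{"moves":{"type":"array"}},"required":["moves"]}

```bash
ls; mkdir -p pics
python3 - <<'E'
from plant import bot
import cv2
for n in("scene","top"):
    c=bot.capture(n); cv2.imwrite(f"pics/{n}0.png",c["frame"]); print(n,c["K"],c["k1"],c["origin"],c["orientation"])
o=bot.get_obs();print({k:o[k] for k in("time","tool_pos","tcp_rot","contact_force","grip_width")})
E
```

```text
pics
scene [[473.7413703    0.         261.40384346]
 [  0.         473.7413703  194.32082172]
 [  0.           0.           1.        ]] 0.03608722194672443 [1425.71840559  678.32779573  890.71530081] [-2.20997774 -0.01443179  2.25007535]
top [[447.57455598   0.         256.35730481]
 [  0.         447.57455598 191.93812641]
 [  0.           0.           1.        ]] -0.08217161687967238 [ 373.1437834   -17.3546104  1370.94508948] [-3.0146718  -0.01001154 -1.59044858]
{'time': 0.1, 'tool_pos': array([ 140.44145851, -505.74895153,  404.14310998]), 'tcp_rot': array([-1.68570056,  1.56948175,  1.7266883 ]), 'contact_force': array([ 0.44021297, -0.11725057, -1.35132133]), 'grip_width': 91.58848459374344}
```

View pics/scene0.png

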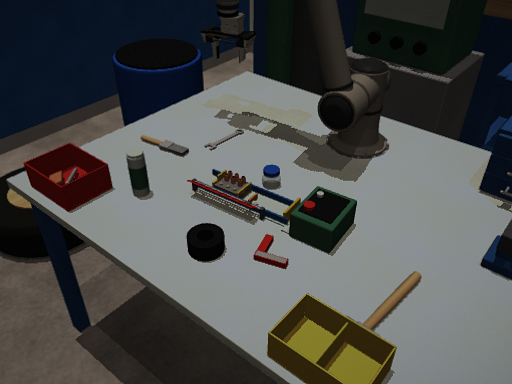

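View pics/top0.png

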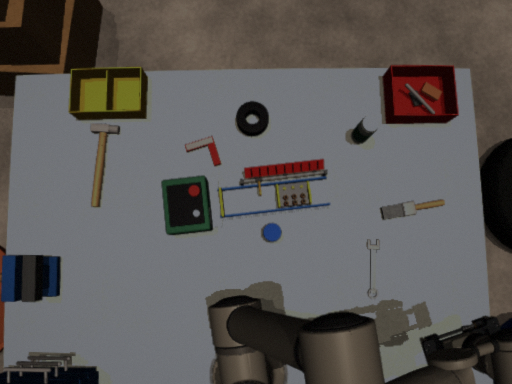

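```bash
cat > h.py <<'E'
import numpy as np,cv2
from scipy.spatial.transform import Rotation as Ro
def ray(c,uv):
    uv=np.atleast_2d(uv).astype(float)
    K=np.array(c["K"]);d=(uv-[K[0,2],K[1,2]])/[K[0,0],K[1,1]]
    s=d.copy()
    for _ in range(20): s=d/(1+c["k1"]*(s**2).sum(1,keepdims=True))
    v=np.c_[s,np.ones(len(s))]
    return v@Ro.from_euler("xyz",c["orientation"]).as_matrix().T
def plane(c,uv,z):
    v=ray(c,uv);o=np.array(c["origin"]);return (o+v*((z-o[2])/v[:,2])[:,None])[:,:2]
def proj(c,P):
    p=(np.atleast_2d(P)-c["origin"])@Ro.from_euler("xyz",c["orientation"]).as_matrix()
    s=p[:,:2]/p[:,2:];s=s*(1+c["k1"]*(s**2).sum(1,keepdims=True));K=c["K"]
    return s*[K[0][0],K[1][1]]+[K[0][2],K[1][2]]
E
python3 - <<'E'
from plant import bot
import cv2,numpy as np
from h import *
t=bot.capture("top");s=bot.capture("scene")
cv2.imwrite("pics/tc.png",cv2.resize(t["frame"][130:250,190:345],None,fx=5,fy=5,interpolation=cv2.INTER_CUBIC))
cv2.imwrite("pics/sc.png",cv2.resize(s["frame"][155:255,175:330],None,fx=5,fy=5,interpolation=cv2.INTER_CUBIC))
# crude colour masks
for n,c in(("top",t),("scene",s)):
    h=cv2.cvtColor(c["frame"],cv2.COLOR_BGR2HSV)
    for nm,lo,hi in(("blue",(105,120,60),(125,255,255)),("yel",(18,120,80),(32,255,255)),("red",(172,150,80),(180,255,255)),("red0",(0,180,80),(5,255,255))):
        m=cv2.inRange(h,lo,hi);k,l,st,ce=cv2.connectedComponentsWithStats(m)
        for i in range(1,k):
            if st[i,4]>12: print(n,nm,st[i],ce[i].round(1))
E
```

```text
top blue [277 176  49   8  85] [301.9 179.8]
top blue [261 183  15   3  25] [268.  183.8]
top blue [222 185  36   5  65] [239.1 187.1]
top blue [225 204 104  13 183] [276.9 209.6]
top blue [263 224  18  17 245] [271.6 232. ]
top blue [  2 256  13  45 553] [  7.9 277.9]
top blue [ 48 257   9  39 245] [ 52.3 276.1]
top yel [109  67  32  44 946] [126.7  93. ]
top yel [71 69  6 11 16] [71.9 72.4]
top yel [ 79  71  28  41 890] [93.1 94.5]
top yel [ 92 132  13  74 139] [ 98.6 158.3]
top yel [ 97 160   4  23  28] [ 98.9 171. ]
top yel [258 181   3  14  23] [259.3 187.7]
top yel [307 181   5  21  29] [308.9 190.9]
top yel [276 185   4  22  39] [277.8 194.8]
top yel [219 188   5  28  73] [220.9 201.7]
top yel [416 201  28   7  83] [429.4 204. ]
top red0 [392  77  48  38 987] [409.2  93.4]
top red0 [420  95  26  20 169] [435.2 105.5]
top red0 [208 143  12  22 124] [213.8 153.5]
top red0 [293 160  30  13 226] [307.7 165.7]
top red0 [285 163   7  10  58] [288.3 167.7]
top red0 [245 164  39  14 305] [264.1 170.6]
top red0 [189 185  10  11  87] [193.6 190.3]
scene blue [113  49  88  23 268] [157.7
[... 382 characters left out ...]
cene yel [218 170   8   6  14] [221.1 172.5]
scene yel [237 182  14  12  29] [243.6 187. ]
scene yel [  7 193  12   8  56] [ 12.1 196.1]
scene yel [284 197  17  16  59] [291.7 204.8]
scene yel [ 13 198  14   8  46] [ 19.6 201.9]
scene yel [ 23 203   9   5  27] [ 27.  205.6]
scene yel [365 273  51  53 150] [386.7 303.5]
scene yel [ 269  293  127   91 3184] [332.5 351. ]
scene red0 [ 82 150  13   8  13] [ 88.  153.5]
scene red0 [ 24 162  46  26  77] [ 44.3 175.3]
scene red0 [ 63 167  10  16  73] [ 66.8 173.8]
scene red0 [ 73 166  17  14  81] [ 80.7 172. ]
scene red0 [188 180  69  28 132] [222.4 194.2]
scene red0 [304 201  11   7  65] [308.9 203.9]
scene red0 [257 234  16  18 134] [264.8 242.8]
```

View pics/tc.png

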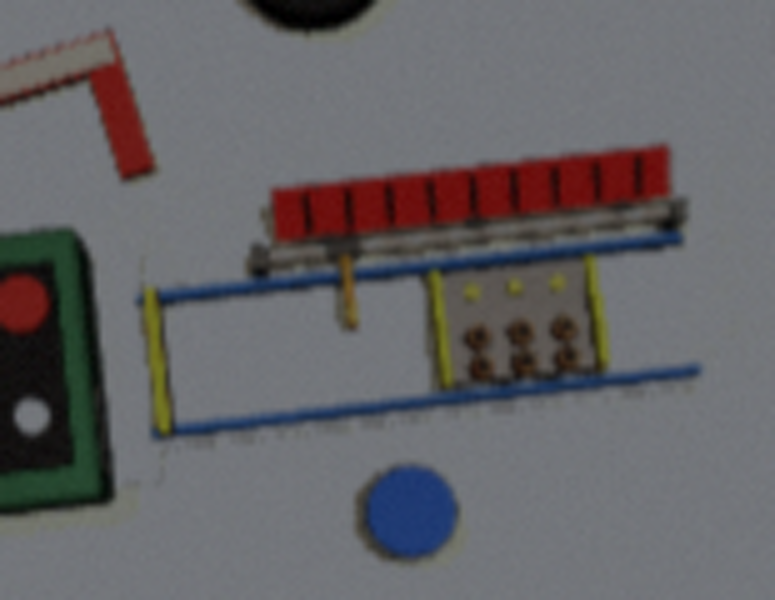

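View pics/sc.png

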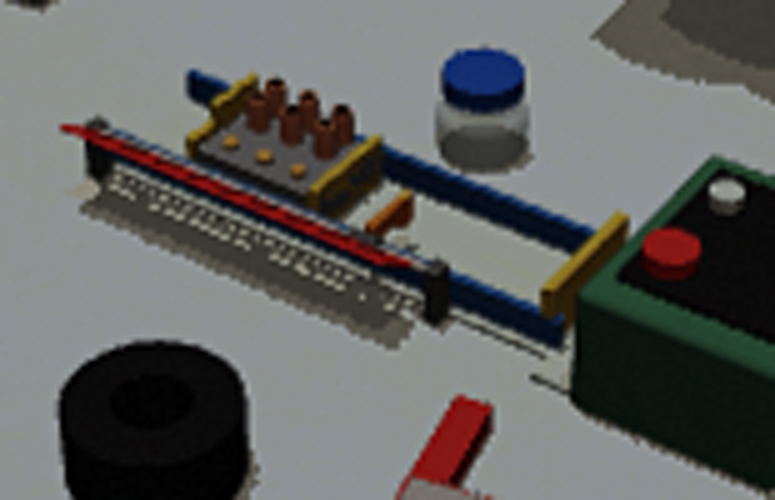

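```bash
cat > m.py <<'E'
from plant import bot
import cv2,numpy as np
from h import *
t=bot.capture("top");f=t["frame"];h=cv2.cvtColor(f,cv2.COLOR_BGR2HSV)
roi=np.zeros(h.shape[:2],np.uint8);roi[150:218,212:335]=255
b=cv2.inRange(h,(100,90,40),(128,255,255))&roi
v,u=np.nonzero(b);w=f[v,u,0].astype(float)-f[v,u,2]
P=plane(t,np.c_[u,v],25)
up=v<198-0.11*(u-275)   # split
L={}
for nm,k in(("far",up),("near",~up)):
    q=P[k].astype(np.float32);l=cv2.fitLine(q,cv2.DIST_HUBER,0,.01,.01).ravel()
    d=l[:2]*np.sign(l[1]);s=(q-l[2:])@d;L[nm]=(d,l[2:])
    print(nm,d,np.degrees(np.arctan2(d[1],d[0])),l[2:],"len",np.ptp(s), "ends",(l[2:]+d*s.max()).round(1),(l[2:]+d*s.min()).round(1))
d=L["far"][0]+L["near"][0];d/=np.linalg.norm(d);n=np.array([-d[1],d[0]]) # chute +y
sep=(L["near"][1]-L["far"][1])@n;print("sep (expect 82)",sep)
mid_n=(L["near"][1]@n+L["far"][1]@n)/2
def chx(p): return np.atleast_2d(p)@d
for nm,lo,hi,box,z in(("red",(0,150,60),(6,255,255),(155,182,240,330),None),("red2",(172,150,60),(180,255,255),(155,182,240,330),None)):
    pass
r=(cv2.inRange(h,(0,150,60),(7,255,255))|cv2.inRange(h,(172,150,60),(180,255,255)));r[:155]=0;r[182:]=0;r[:,:238]=0;r[:,332:]=0
v,u=np.nonzero(r);c=cv2.minAreaRect(np.c_[u,v].astype(np.float32));bx=cv2.boxPoints(c);print("treadle box px",bx.round(1).tolist())
for p in bx:
  for z in (42,60): 
    q=plane(t,p,z)[0];print(z,q.round(1),"x",(q@d).round(1),"y",(q@n-mid_n).round(1))
y=cv2.inRange(h,(18,110,60),(34,255,255));y[:175]=0;y[218:]=0;y[:,:215]=0;y[:,315:]=0
k,l,st,ce=cv2.connectedComponentsWithStats(y)
for i in range(1,k):
    if st[i,4]<15: continue
    vv,uu=np.nonzero(l==i)
    for z in(46,50,38):
        q=plane(t,np.c_[uu,vv],z);X=q@d;Y=q@n-mid_n;a=np.polyfit(Y,X,1)
        print("yel",st[i],z,"x",np.median(X).round(1),np.percentile(X,[5,95]).round(1),"y",Y.min().round(1),Y.max().round(1),"slope",a[0].round(3),"x@0",a[1].round(1))
print("d",d,"n",n,"midn",mid_n)
h2=cv2.inRange(h,(8,90,50),(17,255,255));vv,uu=np.nonzero(h2[180:197,254:264]);q=plane(t,np.c_[uu+254,vv+180],43)
print("leaf x",np.median(q@d),"y",np.percentile(q@n-mid_n,[0,100]))
E
python3 m.py
```

```text
far [-0.09762029  0.99522376] 95.60215 [570.9087   -88.476105] len 316.96332 ends [555.3  70.1] [ 586.3 -245.3]
near [-0.09739998  0.99524534] 95.58947 [489.69272 -96.33747] len 317.28992 ends [474.2  61.7] [ 505.1 -254.1]
sep (expect 82) 81.595505
treadle box px [[244.0, 168.10000610351562], [322.1000061035156, 159.0], [323.20001220703125, 168.89999389648438], [245.10000610351562, 178.0]]
42 [615.6   1.9] x -58.1 y -94.0
60 [612.3   1.7] x -58.0 y -90.8
42 [ 639.4 -235.3] x -296.5 y -94.7
60 [ 635.8 -232.3] x -293.2 y -91.4
42 [ 609.  -237.5] x -295.8 y -64.2
60 [ 605.8 -234.6] x -292.5 y -61.3
42 [585.4  -1. ] x -58.1 y -63.7
60 [582.5  -1.3] x -58.0 y -60.9
yel [258 181   3  14  27] 46 x -96.6 [-98.7 -94. ] y -49.5 -9.9 slope 0.017 x@0 -95.8
yel [258 181   3  14  27] 50 x -96.4 [-98.6 -93.9] y -48.9 -9.4 slope 0.017 x@0 -95.7
yel [258 181   3  14  27] 38 x -96.8 [-99.  -94.2] y -50.7 -10.8 slope 0.017 x@0 -96.1
yel [307 181   5  23  47] 46 x -242.4 [-245.3 -239.6] y -32.5 34.3 slope -0.003 x@0 -242.4
yel [307 181   5  23  47] 50 x -241.9 [-244.8 -239. ] y -32.0 34.6 slope -0.003 x@0 -241.8
yel [307 181   5  23  47] 38 x -243.6 [-246.5 -240.7] y -33.6 33.6 slope -0.003 x@0 -243.5
yel [276 184   5  24  64] 46 x -148.6 [-152.3 -144.9] y -33.9 35.4 slope 0.011 x@0 -148.6
yel [276 184   5  24  64] 50 x -148.3 [-152.  -144.6] y -33.4 35.7 slope 0.011 x@0 -148.3
yel [276 184   5  24  64] 38 x -149.2 [-152.9 -145.4] y -35.0 34.7 slope 0.011 x@0 -149.2
yel [219 188   5  29  79] 46 x 21.4 [17.8 25. ] y -42.0 42.7 slope 0.002 x@0 21.4
yel [219 188   5  29  79] 50 x 21.2 [17.6 24.8] y -41.4 43.0 slope 0.002 x@0 21.2
yel [219 188   5  29  79] 38 x 21.9 [18.2 25.5] y -43.1 42.0 slope 0.002 x@0 21.9
d [-0.09751014  0.99523455] n [-0.99523455 -0.09751014] midn -518.76294
leaf x -96.48351626816128 y [-34.89683765 -31.19973969]
```

```bash
cat > g.py <<'E'
from plant import bot
import numpy as np
from h import *
d=np.array([-0.09751,0.995235]);n=np.array([-0.995235,-0.09751]);MN=-518.8;S0=-97
def ch2w(x,y): return (S0+x)*d+(MN+y)*n
def w2ch(p): return np.array([p@d-S0,p@n-MN])
o=bot.get_obs()
R=Ro.from_euler("xyz",o["tcp_rot"]).as_matrix();p=o["tool_pos"]
def show(x,y,tip):
    T=np.r_[ch2w(x,y),tip+178]
    dl=R.T@(T-p)/10
    print("target",T.round(1),"shift cm",dl.round(2))
print("t",o["time"],"chute xy",w2ch(p[:2]).round(1),"tip z",(p[2]-178).round(2),"F chute",(o["contact_force"][:2]@d).round(2),(o["contact_force"][:2]@n).round(2),o["contact_force"][2].round(2),"w",o["grip_width"].round(1))
yd=np.r_[n,0]; a=R.T@yd; print("toolx",R[:,0].round(4),"turn deg to align jaw",np.degrees(np.arctan2(a[2],a[1])).round(2),"reach",np.hypot(*p[:2]).round(0), "q",o["joint_positions"].round(2))
print("tool axes in chute: y",(R[:2,1]@d).round(3),(R[:2,1]@n).round(3),"z",(R[:2,2]@d).round(3),(R[:2,2]@n).round(3))
E
python3 - <<'E'
from g import *
show(-172,-34.5,90);show(-172,-34.5,226)
t=bot.capture("top")
for px in((363,134),(370,124),(358,137)):
  for z in(0,150): print(px,z,w2ch(plane(t,px,z)[0]).round())
E
```

```text
Traceback (most recent call last):
  File "g.py", line 13, in <module>
    print("t",o["time"],"chute xy",w2ch(p[:2]).round(1),"tip z",(p[2]-178).round(2),"F chute",(o["contact_force"][:2]@d).round(2),(o["contact_force"][:2]@n).round(2),o["contact_force"][2].round(2),"w",o["grip_width"].round(1))
                                                                                                                                                                                                         ^^^^^^^^^^^^^^^^^^^^^
AttributeError: 'float' object has no attribute 'round'
```

```bash
sed -i 's/o\["grip_width"\].round(1)/round(float(o["grip_width"]),1)/; s/o\["contact_force"\]\[2\].round(2)/round(float(o["contact_force"][2]),2)/' g.py
python3 - <<'E'
from g import *
show(-172,-34.5,90);show(-172,-34.5,226)
t=bot.capture("top")
for px in((363,134),(370,124),(358,137)):
  for z in(0,150): print(px,z,w2ch(plane(t,px,z)[0]).round())
E
```

```text
t 0.25 chute xy [-420.1  428.3] tip z 226.41 F chute 0.99 0.01 -0.49 w 91.7
toolx [-1.e-04  7.e-04 -1.e+00] turn deg to align jaw 99.92 reach 525.0 q [-1.45  0.34  1.52 -0.    1.28 -0.15]
tool axes in chute: y -0.985 -0.172 z -0.172 0.985
target [ 576.9 -213.8  268. ] shift cm [ 13.66 -16.46 -49.87]
target [ 576.9 -213.8  404. ] shift cm [  0.06 -16.47 -49.87]
(363, 134) 0 [-348. -168.]
(363, 134) 150 [-305. -133.]
(370, 124) 0 [-375. -198.]
(370, 124) 150 [-330. -160.]
(358, 137) 0 [-331. -160.]
(358, 137) 150 [-290. -126.]
```

arm_command([
  [0,-1.4,-4.2,-7,0.83],
  [0,-2.8,-8.4,-14,0.83],
  [0,-4.2,-12.6,-21,0.83],
  [0,-5.6,-16.8,-28,0.83],
  [0,-7,-21,-35,0.83],
  [0,-8.4,-25.2,-42,0.83],
  [0,-9.8,-29.4,-49,0.83],
  [0,-11.2,-33.6,-56,0.83],
  [0,-12.6,-37.8,-63,0.83],
  [0,-14,-42,-70,0.83],
])

```text
time: 1.3
tool_pos: [509.0, -257.3, 404.6]
tcp_rot: [-2.773, 1.57, 1.866]
contact_force: [1.0, -0.2, 0.1]
grip_width: 76.6
```

Run:
```python
from g import *
show(-172,-34.5,100)
```

```text
t 1.3 chute xy [-208.7   37.3] tip z 226.6 F chute -0.33 -1.0 0.1 w 76.6
toolx [-1.e-04  3.e-04 -1.e+00] turn deg to align jaw 170.21 reach 570.0 q [-0.6   0.43  1.4   0.    1.32 -0.53]
tool axes in chute: y -0.17 -0.985 z -0.985 0.17
target [ 576.9 -213.8  278. ] shift cm [12.66  6.45 -4.83]
```

arm_command([
  [0,3.2,-2.4,-5,0.83],
  [0,6.45,-4.8,-9.8,0.83],
  [3,6.45,-4.8,-9.8,0.83],
  [6,6.45,-4.8,-9.8,0.83],
  [9,6.45,-4.8,-9.8,0.83],
  [12.6,6.45,-4.8,-9.8,0.83],
  [12.6,6.45,-4.8,-9.8,0.83],
  [12.6,6.45,-4.8,-9.8,0.83],
])

```text
time: 2.1
tool_pos: [577.1, -214.2, 278.9]
tcp_rot: [-2.44, 1.57, 2.37]
contact_force: [0.1, -0.6, 0.2]
grip_width: 76.3
```

Run:
```python
from g import *
show(-172,-34.5,32)
for nm in("top","scene"):
    c=bot.capture(nm);f=c["frame"]
    f=f[130:250,190:345] if nm=="top" else f[125:235,155:325]
    cv2.imwrite(f"pics/{nm}2.png",cv2.resize(f,None,fx=4.7,fy=4.7,interpolation=cv2.INTER_CUBIC))
```

```text
t 2.1 chute xy [-172.4  -34.6] tip z 100.88 F chute -0.63 0.0 0.16 w 76.3
toolx [-8.e-04  7.e-04 -1.e+00] turn deg to align jaw -179.99 reach 616.0 q [-0.48  0.62  1.43  0.    1.1  -0.58]
tool axes in chute: y 0.0 -1.0 z -1.0 -0.0
target [ 576.9 -213.8  210. ] shift cm [ 6.89 -0.01 -0.04]
```

View pics/top2.png

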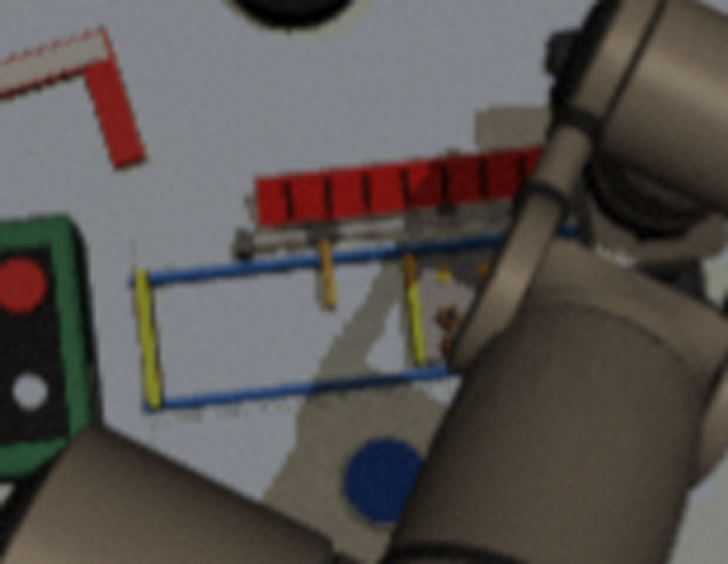

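View pics/scene2.png

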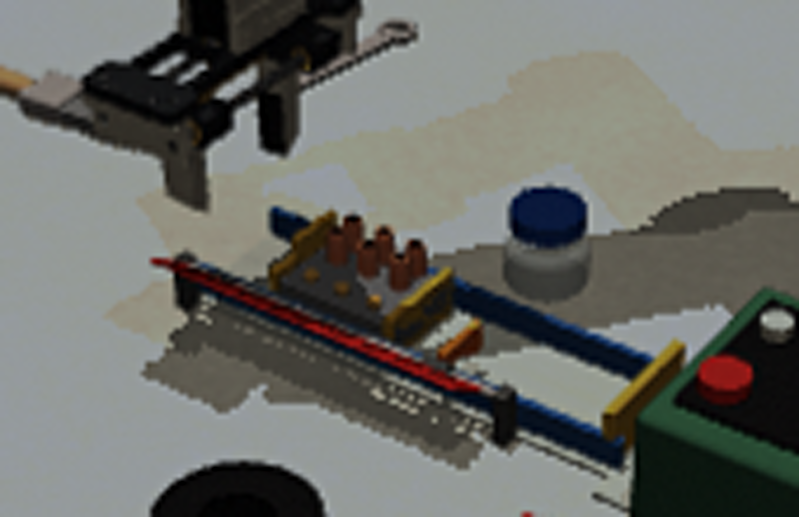

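arm_command([
  [2,0,0,0,0.83],
  [4,0,0,0,0.83],
  [4.9,0,0,0,0.83],
  [4.9,0,0,0,0.83],
  [4.9,0,0,0,0.83],
])

```text
time: 2.7
tool_pos: [578.1, -214.7, 233.2]
tcp_rot: [1.045, 1.565, -0.428]
contact_force: [-0.3, -0.4, -0.8]
grip_width: 76.1
```

```bash
cat > look.py <<'E'
from g import *
import sys
show(-172,-34.5,32)
k=sys.argv[1]
c=bot.capture("scene");f=c["frame"][125:235,155:325]
xy=w2ch(p[:2]);z=p[2]-178
for y in(-47.5,47.5):
    print("proj finger",y,((proj(c,np.r_[ch2w(xy[0],xy[1]+y),z])[0]-[155,125])*4.7).round())
cv2.imwrite(f"pics/s{k}.png",cv2.resize(f,None,fx=4.7,fy=4.7,interpolation=cv2.INTER_CUBIC))
E
python3 look.py 3
```

```text
t 2.7 chute xy [-173.   -35.6] tip z 55.16 F chute -0.37 0.32 -0.84 w 76.1
toolx [ 0.0049 -0.0022 -1.    ] turn deg to align jaw -179.99 reach 617.0 q [-0.48  0.68  1.47  0.    0.99 -0.58]
tool axes in chute: y 0.0 -1.0 z -1.0 -0.0
target [ 576.9 -213.8  210. ] shift cm [ 2.31 -0.12 -0.11]
proj finger -47.5 [191. 270.]
proj finger 47.5 [281. 204.]
```

View pics/s3.png

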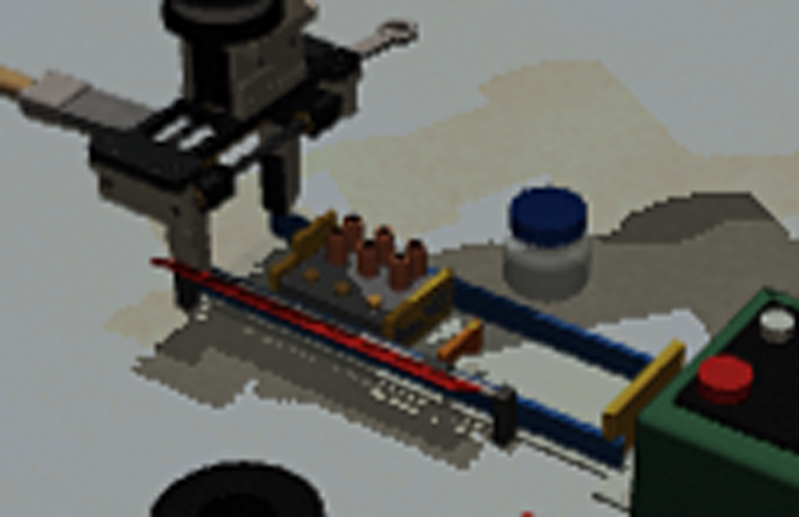

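arm_command([
  [1.2,0,0,0,0.83],
  [2.3,-0.1,-0.1,0,0.83],
  [2.3,-0.1,-0.1,0,0.83],
  [2.3,-0.1,-0.1,0,0.83],
  [2.3,-0.1,-0.1,0,0.83],
  [2.3,-0.1,-0.1,0,0.83],
])

```text
time: 3.35
tool_pos: [579.3, -214.7, 213.3]
tcp_rot: [1.062, 1.555, -0.411]
contact_force: [4.7, -0.2, 6.3]
grip_width: 76.2
```

```bash
python3 look.py 4
```

```text
t 3.35 chute xy [-173.1  -36.8] tip z 35.27 F chute -0.63 -4.7 6.32 w 76.2
toolx [ 0.0149 -0.0065 -0.9999] turn deg to align jaw 179.98 reach 618.0 q [-0.48  0.7   1.48  0.    0.94 -0.58]
tool axes in chute: y -0.0 -1.0 z -1.0 0.0
target [ 576.9 -213.8  210. ] shift cm [ 0.32 -0.23 -0.11]
proj finger -47.5 [192. 296.]
proj finger 47.5 [281. 229.]
```

View pics/s4.png

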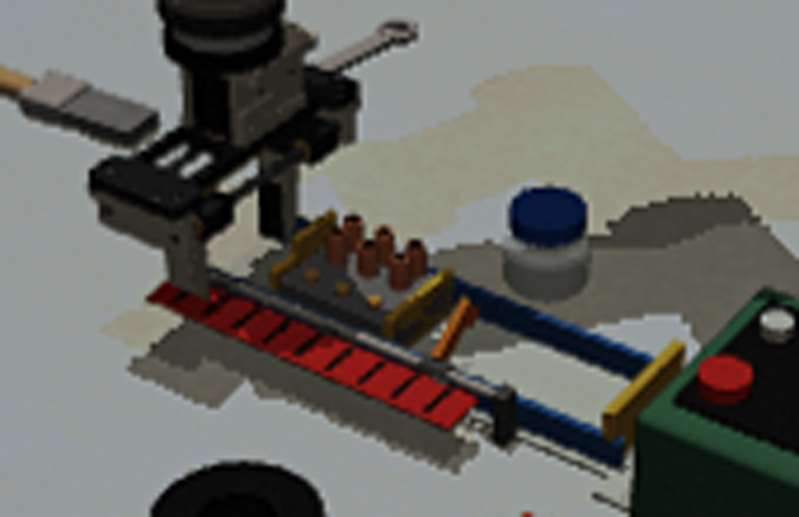

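arm_command([
  [0.4,-0.3,0,0,0.83],
  [0.8,-0.5,0,0,0.83],
  [0.8,-0.6,0,0,0.83],
  [0.8,-0.6,0,0,0.83],
  [0.8,-0.6,0,0,0.83],
])

```text
time: 3.9
tool_pos: [576.1, -215.1, 208.4]
tcp_rot: [1.125, 1.543, -0.349]
contact_force: [7.4, 4.6, 7.2]
grip_width: 76.1
```

```bash
python3 look.py 5
```

```text
t 3.9 chute xy [-173.3  -33.6] tip z 30.38 F chute 3.82 -7.77 7.21 w 76.1
toolx [ 0.0258 -0.0094 -0.9996] turn deg to align jaw 179.98 reach 615.0 q [-0.48  0.7   1.5   0.    0.91 -0.58]
tool axes in chute: y -0.0 -1.0 z -1.0 0.0
target [ 576.9 -213.8  210. ] shift cm [-0.16  0.1  -0.13]
proj finger -47.5 [195. 300.]
proj finger 47.5 [284. 232.]
```

View pics/s5.png

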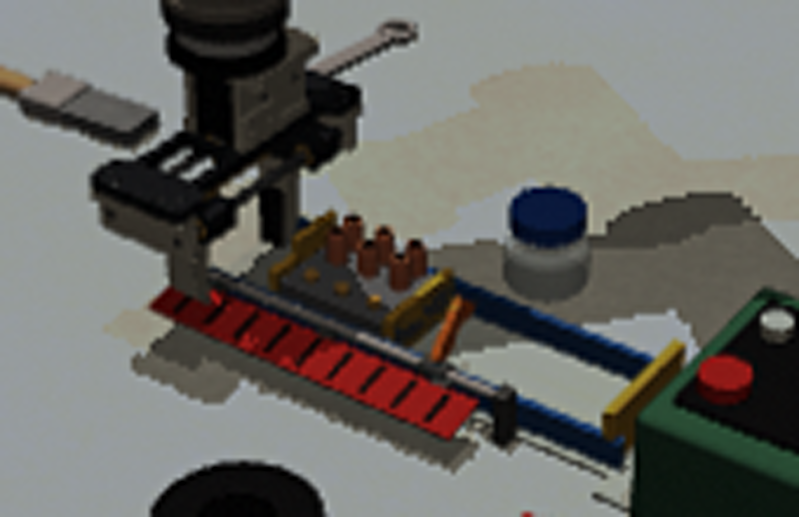

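arm_command([
  [0.3,-0.1,-0.8,0,0.83],
  [0.3,-0.2,-1.6,0,0.83],
  [0.3,-0.3,-2.4,0,0.83],
  [0.3,-0.3,-3.2,0,0.83],
  [0.3,-0.3,-4.0,0,0.83],
  [0.3,-0.3,-4.8,0,0.83],
])

```text
time: 4.55
tool_pos: [570.8, -170.0, 208.3]
tcp_rot: [1.049, 1.53, -0.425]
contact_force: [2.4, -9.7, 9.3]
grip_width: 76.2
```

```bash
python3 look.py 6
```

```text
t 4.55 chute xy [-127.9  -32.7] tip z 30.31 F chute -9.87 -1.45 9.3 w 76.2
toolx [ 0.037  -0.0168 -0.9992] turn deg to align jaw 179.94 reach 596.0 q [-0.42  0.67  1.56 -0.    0.86 -0.51]
tool axes in chute: y -0.0 -0.999 z -1.0 0.001
target [ 576.9 -213.8  210. ] shift cm [-0.07  0.19  4.41]
proj finger -47.5 [251. 322.]
proj finger 47.5 [338. 253.]
```

View pics/s6.png

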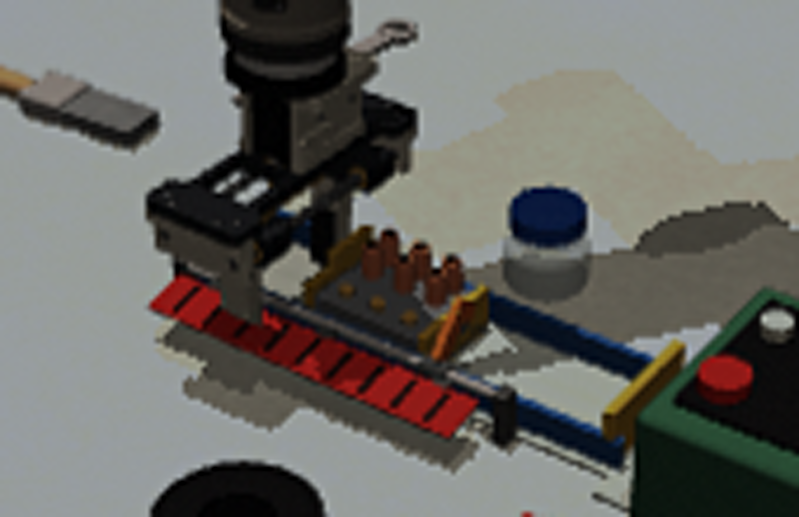

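arm_command([
  [0.35,-0.1,-1.0,0,0.83],
  [0.35,-0.2,-2.0,0,0.83],
  [0.33,-0.3,-3.0,0,0.83],
  [0.3,-0.3,-4.0,0,0.83],
  [0.28,-0.3,-5.0,0,0.83],
  [0.26,-0.3,-6.0,0,0.83],
  [0.24,-0.3,-7.0,0,0.83],
  [0.22,-0.3,-8.0,0,0.83],
  [0.2,-0.3,-9.0,0,0.83],
  [0.2,-0.3,-10.0,0,0.83],
])

```text
time: 5.6
tool_pos: [560.8, -72.0, 208.1]
tcp_rot: [1.045, 1.517, -0.428]
contact_force: [1.9, -12.5, 12.5]
grip_width: 76.5
```

```bash
python3 look.py 7
```

```text
t 5.6 chute xy [-29.4 -32.3] tip z 30.07 F chute -12.63 -0.68 12.53 w 76.5
toolx [ 0.049  -0.0223 -0.9986] turn deg to align jaw 179.96 reach 565.0 q [-0.26  0.63  1.66 -0.01  0.8  -0.35]
tool axes in chute: y 0.0 -0.999 z -1.0 0.001
target [ 576.9 -213.8  210. ] shift cm [ 0.2   0.22 14.26]
proj finger -47.5 [374. 375.]
proj finger 47.5 [459. 302.]
```

View pics/s7.png

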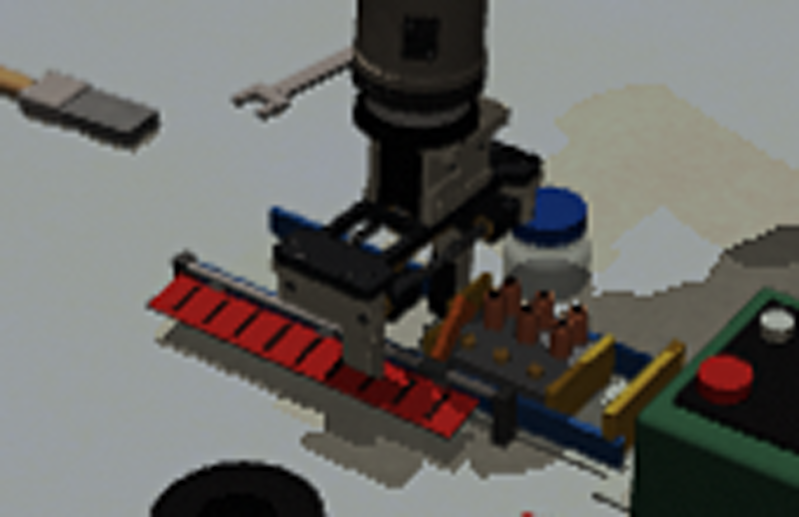

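arm_command([
  [0.3,-0.2,-0.8,0,0.83],
  [0.27,-0.3,-1.6,0,0.83],
  [0.25,-0.4,-2.4,0,0.83],
  [0.22,-0.4,-3.1,0,0.83],
  [0.2,-0.4,-3.7,0,0.83],
  [0.2,-0.4,-4.2,0,0.83],
  [0.2,-0.4,-4.6,0,0.83],
  [0.2,-0.4,-4.6,0,0.83],
  [0.2,-0.4,-4.6,0,0.83],
])

```text
time: 6.55
tool_pos: [556.8, -31.7, 209.2]
tcp_rot: [0.982, 1.496, -0.486]
contact_force: [6.8, -38.0, 10.4]
grip_width: 76.4
```

```bash
python3 look.py 8
```

```text
t 6.55 chute xy [ 11.2 -32.3] tip z 31.17 F chute -38.46 -3.05 10.35 w 76.4
toolx [ 0.0665 -0.0351 -0.9972] turn deg to align jaw -179.75 reach 558.0 q [-0.19  0.61  1.69 -0.03  0.77 -0.27]
tool axes in chute: y 0.007 -0.998 z -0.999 -0.004
target [ 576.9 -213.8  210. ] shift cm [ 0.69  0.1  18.3 ]
proj finger -47.5 [428. 396.]
proj finger 47.5 [511. 321.]
```

View pics/s8.png

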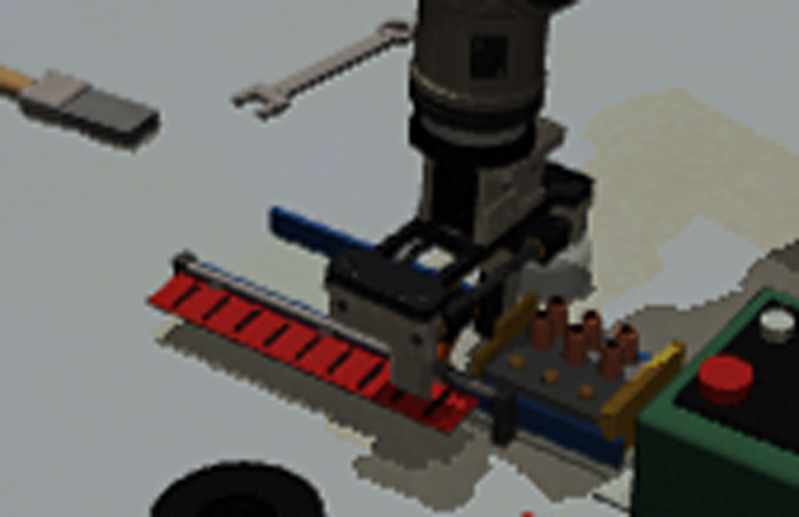

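arm_command([
  [0.2,-0.3,0.3,0,0.83],
  [0.2,-0.6,0.6,0,0.83],
  [0.2,-0.9,0.8,0,0.83],
  [0.2,-1.0,0.8,0,0.83],
  [0.2,-1.0,0.8,0,0.83],
])

```text
time: 7.1
tool_pos: [550.4, -41.3, 209.8]
tcp_rot: [1.025, 1.484, -0.443]
contact_force: [4.4, -0.5, 8.1]
grip_width: 76.2
```

```bash
python3 look.py 9
```

```text
t 7.1 chute xy [  2.2 -25. ] tip z 31.84 F chute -0.91 -4.3 8.12 w 76.2
toolx [ 0.0779 -0.037  -0.9963] turn deg to align jaw -179.81 reach 552.0 q [-0.21  0.6   1.71 -0.03  0.75 -0.29]
tool axes in chute: y 0.007 -0.997 z -0.999 -0.003
target [ 576.9 -213.8  210. ] shift cm [ 0.83  0.84 17.41]
proj finger -47.5 [422. 384.]
proj finger 47.5 [506. 310.]
```

View pics/s9.png

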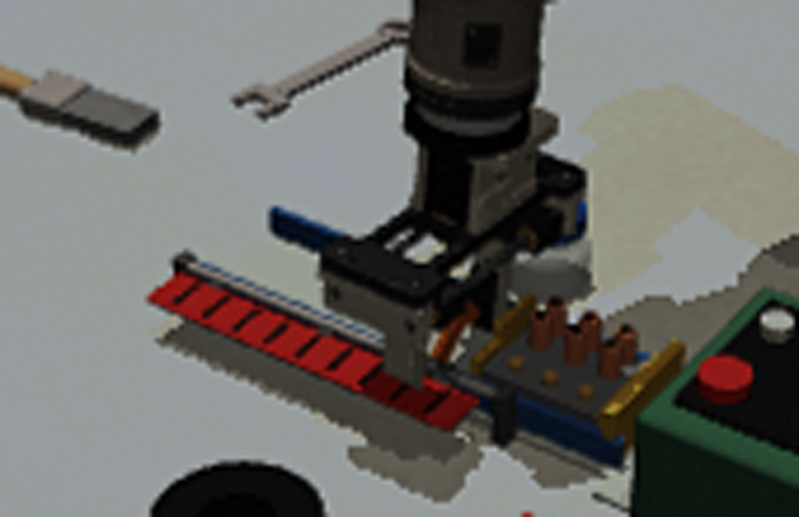

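arm_command([
  [-0.5,0,0,0,0.83],
  [-1.0,0,0,0,0.83],
  [-1.5,0,0.1,0,0.83],
  [-2.0,0,0.1,0,0.83],
  [-2.6,0,0.1,0,0.83],
  [-3.4,0,0.2,0,0.83],
  [-5,0,0.2,0,0.83],
  [-8,0,0.3,0,0.83],
  [-12,0,0.5,0,0.83],
  [-15,0,0.7,0,0.83],
])

```text
time: 8.15
tool_pos: [539.3, -42.6, 362.1]
tcp_rot: [1.029, 1.483, -0.438]
contact_force: [0.9, 0.3, -0.0]
grip_width: 76.2
```

```bash
python3 look.py 10
```

```text
t 8.15 chute xy [  2.  -13.8] tip z 184.13 F chute 0.2 -0.92 -0.03 w 76.2
toolx [ 0.0794 -0.0372 -0.9961] turn deg to align jaw -179.8 reach 541.0 q [-0.22  0.39  1.58 -0.02  1.09 -0.31]
tool axes in chute: y 0.007 -0.997 z -0.999 -0.003
target [ 576.9 -213.8  210. ] shift cm [16.09  0.8  16.7 ]
proj finger -47.5 [431. 170.]
proj finger 47.5 [519. 102.]
```

View pics/s10.png

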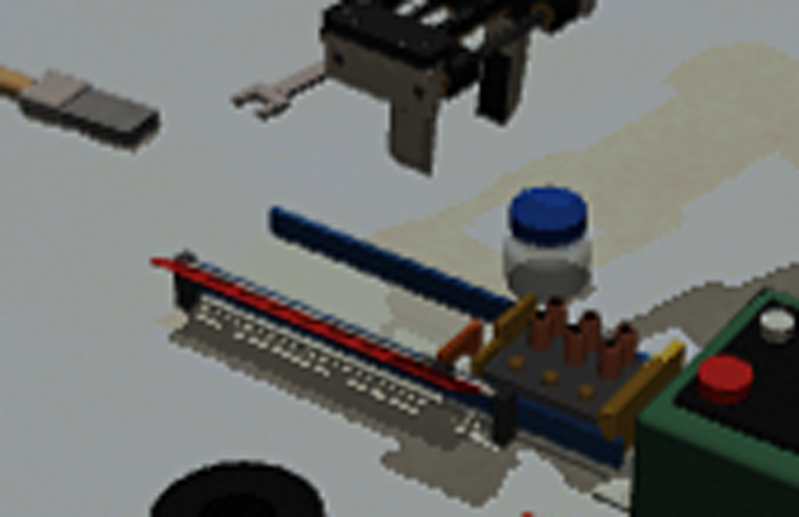

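Run:
```python
from g import *
c=bot.capture("scene")
f=cv2.resize(c["frame"][180:230,250:310],None,fx=10,fy=10,interpolation=cv2.INTER_CUBIC)
for X in((15,-10,50),(15,32,50),(15,-35,38),(115,-41,46),(115,41,46)):
    q=((proj(c,np.r_[ch2w(X[0],X[1]),X[2]])[0]+.5-[250,180])*10);print(X,q.round());cv2.circle(f,tuple(int(a) for a in q),4,(255,0,255),1)
cv2.imwrite("pics/fin.png",f)
```

```text
t 8.2 chute xy [  1.7 -14.5] tip z 188.97 F chute -0.88 -1.17 3.45 w 76.1
toolx [ 0.0873 -0.0391 -0.9954] turn deg to align jaw -179.81 reach 542.0 q [-0.22  0.38  1.57 -0.02  1.09 -0.31]
tool axes in chute: y 0.007 -0.997 z -0.999 -0.003
(15, -10, 50) [108. 133.]
(15, 32, 50) [184.  66.]
(15, -35, 38) [ 61. 207.]
(115, -41, 46) [340. 315.]
(115, 41, 46) [483. 173.]
```

View pics/fin.png

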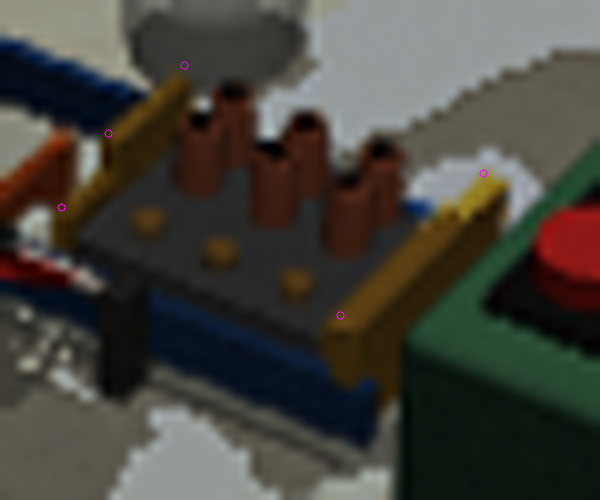

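arm_command([
  [0,0,0,0,0.83],
  [0,0,0,0,0.83],
  [0,0,0,0,0.83],
])

```text
time: 8.55
tool_pos: [539.9, -42.8, 363.6]
tcp_rot: [1.041, 1.478, -0.427]
contact_force: [-0.2, -0.8, -1.8]
grip_width: 76.3
```

```bash
python3 -c "
from plant import bot
print(bot.get_obs()['contact_force']);print(bot.close_job())"
```

```text
[-0.2216976  -0.84281515 -1.8245091 ]
the job is handed in; nothing more can be done
None
```

The rack is pushed home against the yellow end stop with the gate shut behind it, and the job was handed in at about 8.6 s. No verdict was reported.

**How it was done:** One finger held the treadle down, with the gate near its stop by my estimate. The other finger pushed the rack's rear plate along the chute until the push force rose to 38 N against the stop. I then backed off about 9 mm and lifted straight up so the gate could close.

**Last checks:**
- **Rack and gate:** In the last pictures the rack sits flat with its nose on the stop, and the gate is shut behind its rear plate. Its rear-plate corners lie within 1 to 2 pixels of where they should be when home, which is the same offset the fixed stop shows.
- **Robot clear:** The fingertips were about 185 mm above the bench and the force readings were down to noise (under 2 N). The jar, brush, wrench and spool in that view showed no visible movement. I did not check the other bystanders again afterwards.
- **Disagreements:** The position computed from the fingertips put the rack's rear at about 13 mm past the gate line, against the expected 15 mm, which is within calibration error. The tool also leaned gradually under load, by up to about 0.09 rad, which I allowed for.

I never measured the gate angle directly. I judged it from the fingertip height and the pictures.

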